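# Vent the leak-test fixture and show the elbow fitting to the inspection camera

### The job

The leak test is over: first set the vent valve on the fixture half open (handle at 45 degrees to its pipe) and leave it there, then lift the elbow fitting, the one with a single side spout, out of its socket, leaving the other two fittings standing in theirs. Present the elbow to the inspection camera in the air, head uppermost, with its spout's mouth 14 cm in front of the lens on the lens axis and the spout pointing straight into the lens (the camera looks obliquely down, so the fitting must be leaned back); do not bump the camera, and finish while still holding the fitting there, motionless.

Things in the scene. Friction and masses are not known exactly. Their poses are not given: they have to be found in the camera images.
- vent_lever (a joint): Angle of the vent ball valve's lever about a vertical axis, rad. 0 = shut, lever square across the pipe and pointing along the fixture's -x; grows counter-clockwise seen from above; pi/2 = fully open, lever along the pipe, pointing along the fixture's -y. Half open is pi/4. It starts within 22 degrees of shut, turns stiffly (about 0.12 N m) and stays where it is left.
- lever_grip (a point): Grip point of the valve lever, 75 mm from the pivot, at mid-height of the black sleeve (sleeve 60 mm long, 12 mm thick across, 22 mm tall, upright sides; underside 85 mm above the bench, only the 10 mm base plate or the bench beneath). Its frame turns with the lever: the lever runs from the pivot along this frame's -x. The sleeve spans 40 to 100 mm from the pivot.
- lever_pivot (a point): Point on the lever's turning axis at the height of lever_grip, 96 mm above the bench.
- fixture: Leak-test fixture fixed on the bench; origin on the bench under the centre of the nest block. Dark base plate 120 x 470 x 10 mm carrying an aluminium nest block 80 x 300 mm, top 50 mm above the bench, with three sockets dia 25 mm, 25 mm deep, in a row along its y, at y = -100, 0 and +100 mm. The vent pipe leaves the block's -y end along -y; the ball valve is on it at y = -215 mm.
- elbow: Elbow fitting, aluminium, 0.2 kg, plumb in one of the sockets (varies). Origin: centre of underside; z up, x towards the spout. Heights z in mm: spigot dia 22, 0-18, in the socket; flange dia 40, 18-24, resting on the block; round body dia 30, 24-62; square head 30 x 30, 62-94, flats facing x and y. Spout dia 18 (end collar dia 24) along +x at z 43, mouth 48 mm from the axis.
- spout_mouth (a point): Centre of the elbow's spout mouth, at (48, 0, 43) mm in the elbow's frame (axes as the elbow's).
- tee: Bystander: tee fitting, like the elbow but with two spouts, along +x and -x. Same frame, body, head and sizes; stands in another socket.
- straight: Bystander: straight fitting, like the elbow but without spout. Same frame, body, head and sizes; stands in another socket.
- cam_head: Head of the inspection camera, fixed on a stand on the robot's left. Origin: centre of the lens's front face, 280 mm above the bench; its +x is the lens axis, the way it looks, 25 degrees below level; y is level. Behind the front face: lens dia 34, 50 mm long, with a white ring light dia 64 starting 16 mm back, then a grey body 70 x 44 x 44 mm.
- view_point (a point): Where the spout's mouth must be: on the lens axis 140 mm in front of the lens, about 221 mm above the bench. Axes as cam_head.
- cam_stand: The camera's stand; origin on the bench plumb under the lens front, x level along the view direction. Base plate 110 x 110 x 14 mm centred 75 mm behind the origin; post dia 20 mm, 82 mm behind it, 324 mm tall.
Mind the look-alikes: they are no part of the job. What is shaped like the elbow but pink is not meant.

How it is judged:
By the outcome, as a careful person would: the job done as asked, in the order asked, and still so for the second after the job is handed in, while the arm keeps its last pose, push and grip.
It also fails if it takes over 45 s, if anything falls off the work surface, if the arm or the gripper's body presses on something with over 40 N, if the wrist force passes 120 N, or if a joint passes its speed limit or range.

### The arm

A 6-joint arm with a two-finger parallel gripper is mounted at the origin on the work surface. World frame = base frame: x ahead of the robot, y to its left, z up, the work surface at z = 0. Lengths are in mm, angles in rad, forces in N, time in s.
With the tool pointing down it reaches from about 350 to 775 mm from the base axis. Payload 7.3 kg.
Tool frame: the origin (TCP) lies on the centre line of the jaws, within the pads' length; the fingertips stand finger_overhang ahead of it and the grasp point (between the pads) lies 8 mm behind it (finger_overhang is the distance from the TCP to the fingertips, in mm); z points along the fingers, y is the line along which they close (so a half turn about z gives the same grasp; the last joint's range is limited). The gripper opens to 92 mm and grips with 3 to 60 N. Pads are 19 mm wide; open, the fingers measure 130 mm over their backs; the gripper's body (75 mm by 190 mm) begins 47 mm behind the grasp point.
Start: joints at [1.083, 0.342, 1.524, -0, 1.275, -0.146], TCP at [175.957, 494.654, 237.741] pointing down, gripper open.
Joint ranges: [-2.53, 2.53], [-0.77, 2.02], [0.04, 2.7], [-1, 4.14], [0.28, 2.66], [-3.11, 3.11]. Speed limits (rad/s): [2.57, 2.57, 3.14, 3.14, 3.14, 3.14].

### API

Orientations are given as [roll, pitch, yaw] about the fixed x, y, z axes, in that order (R = Rz(yaw) Ry(pitch) Rx(roll)).
In Python, from plant import get_obs, capture, close_job, finger_overhang gives the robot as it stands.
- The arm moves only by the shell command python3 -m inch 'ROWS'. ROWS is JSON, one flat list of numbers, 7 for each row, row after row: the turn, a rotation vector about the tool's x, y, z scaled (see below), then the shift along the tool's x, y, z scaled (see below), then the closure, from -1 (fully open) to 1 (shut). In form: [ax, ay, az, tx, ty, tz, gripper, ax, ay, az, tx, ty, tz, gripper, ...]. A call has 1 to 10 rows; each row shifts and turns the commanded pose from where the row before left it, along the tool's axes as they then stand; what a row does not reach is not made up. The controller multiplies each number of a shift by 0.8 m and each number of a turn by 1.5 rad. A row lasts 1/12 s, in which the tool goes at most 41.7 mm and 7.16 degrees, less where a joint would pass 70% of its speed; a pose out of reach is approached as far as the arm can. A call with a number of a shift or a turn outside -1 to 1 is refused whole. A call with a gripper value outside its range is refused whole. The fingers move at their own pace and stop on an object; the grip force is fixed at half the most. Time passes only in rows, so rows that do not move let the fingers close. It gives the time, the measured TCP pose, the force, the opening and the grip force at its end, in the units of the state.
- get_obs(): the state, without advancing time (a new reading comes with each control period).
- capture(name): name is "side" or "top" or "wrist"; returns a dict with "image" (384x512x3 uint8, red, green, blue), "mtx" (3x3 intrinsics, pixels), "distortion" ([k1, k2, p1, p2, k3] as OpenCV has them; the pictures are not rectified), "pose" (4x4, takes a point from camera to world coordinates). Camera axes: x right, y up, looking along -z (the intrinsics and any distortion apply to the point x, -y, -z); pixel columns grow to the right and rows downward; lengths in mm; the calibration is good to about 2 mm. A picture is of the moment at which its call begins. There is no depth.
- close_job(): hands the job in; it is judged then, once.
The state is a dict: "time": time; "joint_positions": joint angles; "dq": joint speeds; "tau": joint torques, N m; "tool_pos": TCP position; "tcp_rot": TCP orientation; "contact_force": force on the tool from outside, world axes, zero at the start; "moment": the same for the moment, N m; "grip_width": finger opening in mm; "finger_force": force on a finger pad.
Only numpy, scipy, OpenCV 4.12 (cv2) and the standard library are available. Lean on these libraries where they do the work, as an engineer would, in place of code of your own. Each camera call takes 0.05 s, during which the arm holds its last target. There are 200 camera calls.

## Working session

There is one attempt and no reset: what is moved stays moved. The work goes in short steps, Python scripts to look and compute and a shell command to move; the robot and the scene stay as the last step left them, time stands still between calls to the robot, and variables do not carry over. Pictures are saved under pics/ and viewed, at most 10 in all, crops included, and the job is handed in when it is done.

```bash
ls; mkdir -p pics; python3 - <<'E'
from plant import *
import cv2,numpy as np
print(finger_overhang, get_obs())
ims=[]
for n in ("side","top","wrist"):
    c=capture(n); np.savez(f"{n}0.npz",**c); cv2.imwrite(f"pics/{n}0.png",c["image"][:,:,::-1])
    print(n,c["mtx"].tolist(),c["distortion"],np.round(c["pose"],3).tolist())
E
```

```text
pics
11.0 {'time': 0.0, 'joint_positions': array([ 1.08301460e+00,  3.42703367e-01,  1.52503662e+00, -1.39409774e-05,
        1.27542035e+00, -1.46005943e-01]), 'dq': array([-0.00051369, -0.00102282,  0.00105815, -0.00079673,  0.00011165,
       -0.00020638]), 'tau': array([-7.41390413e-04, -4.31240916e+01, -2.44212896e+01,  7.16469577e-02,
        5.60057920e-02, -1.28123788e-04]), 'tool_pos': array([175.75235153, 494.27598213, 237.04816782]), 'tcp_rot': array([-3.14003971e+00, -2.14889774e-04,  2.79982077e+00]), 'contact_force': array([ 0.31039622, -0.46581866, -0.35052336]), 'moment': array([-0.00684041,  0.06281126, -0.04900302]), 'finger_force': 0.0, 'grip_width': 91.67407437464497}
side [[363.22128683347574, 0.0, 254.97355824443278], [0.0, 363.22128683347574, 196.70066457240964], [0.0, 0.0, 1.0]] [-0.04121024  0.          0.          0.          0.        ] [[-0.816, 0.438, -0.376, 268.348], [-0.577, -0.608, 0.544, 492.653], [0.01, 0.662, 0.75, 822.386], [0.0, 0.0, 0.0, 1.0]]
top [[458.48158893905645, 0.0, 255.14620353441768], [0.0, 458.48158893905645, 188.98578956058736], [0.0, 0.0, 1.0]] [-0.08083305  0.          0.          0.          0.        ] [[0.016, 0.996, -0.092, 484.012], [-1.0, 0.017, 0.006, 46.995], [0.008, 0.092, 0.996, 1192.813], [0.0, 0.0, 0.0, 1.0]]
wrist [[334.0339175952741, 0.0, 254.4176943295973], [0.0, 334.0339175952741, 190.35745057600525], [0.0, 0.0, 1.0]] [-0.07036726  0.          0.          0.          0.        ] [[0.336, -0.912, -0.234, 113.122], [0.942, 0.325, 0.086, 516.404], [-0.002, -0.249, 0.968, 383.682], [0.0, 0.0, 0.0, 1.0]]
```

View pics/side0.png

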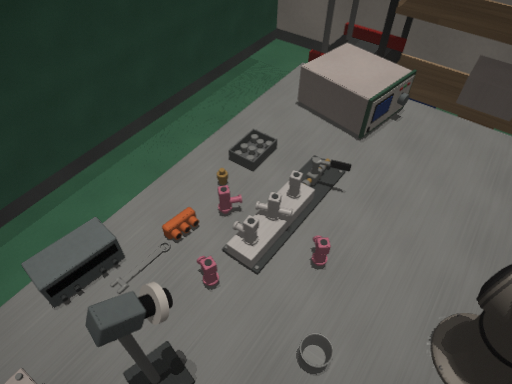

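View pics/top0.png

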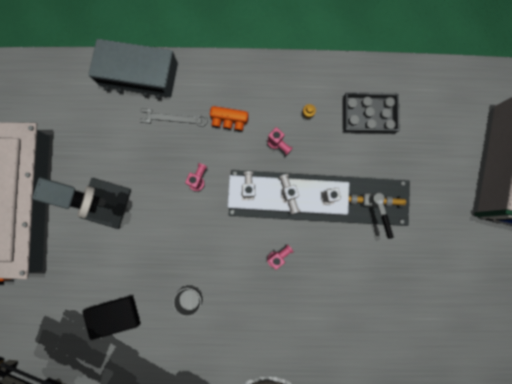

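The side view shows the fixture from about (250,250) to (330,165), with the inspection camera at about (140,305). In the top view the three fittings in the block are at (249,187), (290,193) and (333,195), the lever sleeve is at about (386,222), and the lens is near (105,203).

Elbow candidates in the top view:
- Grey at (249,187): one spout.
- Grey at (290,193): two spouts, so the tee.
- Grey at (333,195): no spout, so the straight.
- Pink at (279,141), (197,177) and (280,257): look-alikes, excluded by colour.

The grey one at (249,187) fits. I'll confirm it in an enlarged crop.

```bash
cat > h.py <<'E'
import numpy as np,cv2
def ray(c,uv):
    p=cv2.undistortPoints(np.array(uv,float).reshape(-1,1,2),c["mtx"],c["distortion"]).reshape(-1,2)
    d=np.c_[p[:,0],-p[:,1],-np.ones(len(p))]@c["pose"][:3,:3].T
    return c["pose"][:3,3],d
def onz(c,uv,z):
    o,d=ray(c,uv); return o+d*((z-o[2])/d[:,2])[:,None]
def tri(c1,u1,c2,u2):
    o1,d1=ray(c1,u1);o2,d2=ray(c2,u2);d1=d1[0];d2=d2[0]
    s=np.linalg.lstsq(np.c_[d1,-d2],o2-o1,rcond=None)[0]
    a=o1+s[0]*d1;b=o2+s[1]*d2
    return (a+b)/2,np.linalg.norm(a-b)
def proj(c,P):
    P=(np.atleast_2d(P)-c["pose"][:3,3])@c["pose"][:3,:3]
    return cv2.projectPoints(P*[1,-1,-1],np.zeros(3),np.zeros(3),c["mtx"],c["distortion"])[0].reshape(-1,2)
E
python3 - <<'E'
from h import *
t=dict(np.load("top0.npz"));s=dict(np.load("side0.npz"))
im=t["image"];g=im.min(2)
m=np.zeros_like(g);m[165:225,220:355]=(g[165:225,220:355]>150)*255
m=cv2.morphologyEx(m,cv2.MORPH_CLOSE,np.ones((9,9)))
cs=max(cv2.findContours(m,0,2)[0],key=cv2.contourArea)
box=cv2.boxPoints(cv2.minAreaRect(cs)); W=onz(t,box,50);print(box.tolist(),W.round(1).tolist(),W.mean(0))
r=cv2.minAreaRect(W[:,:2].astype(np.float32));print(r)
a=cv2.resize(im[160:245,220:420],None,fx=4,fy=4,interpolation=2)
b=cv2.resize(im[165:245,20:145],None,fx=3.2,fy=3.2,interpolation=2)
d=cv2.resize(s["image"][275:384,80:200],None,fx=2.35,fy=2.35,interpolation=2)
o=np.zeros((600,800,3),np.uint8);o[:340]=a;o[340:596,:400]=b;o[340:596,400:682]=d[:256]
cv2.imwrite("pics/crop1.png",o[:,:,::-1])
E
```

```text
[[227.18466186523438, 206.68423461914062], [229.54269409179688, 170.72412109375], [349.2737731933594, 178.57534790039062], [346.9157409667969, 214.53546142578125]] [[543.7, 108.9, 50.0], [634.2, 104.9, 50.0], [619.6, -197.0, 50.0], [528.9, -190.9, 50.0]] [581.60436078 -43.52661504  50.        ]
((581.5079956054688, -43.85502624511719), (302.2793884277344, 90.88800811767578), 87.22716522216797)
```

View pics/crop1.png

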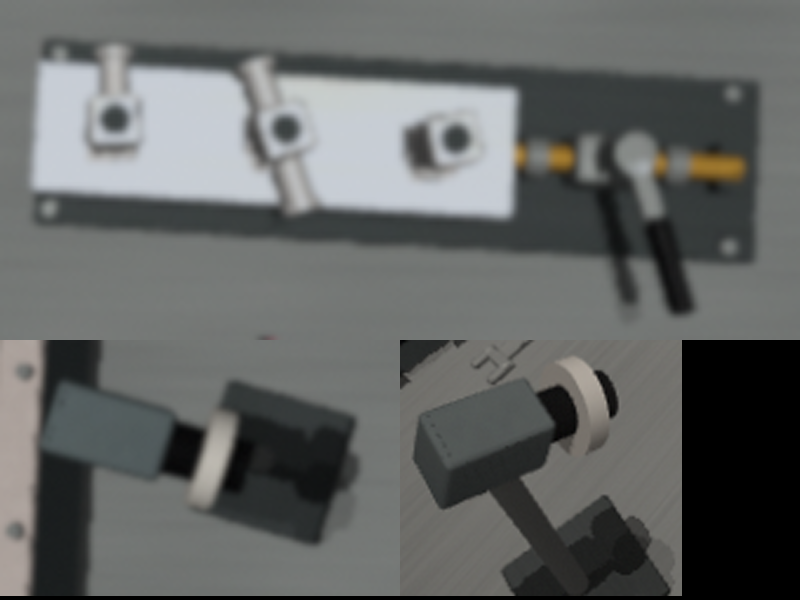

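The crop confirms the elbow: the leftmost fitting, one spout towards +x (image up), head at top-view pixel (248.8,189.8). The lever runs from (378.8,197.5) to (390,237), and the camera body's corners are clear in both views.

```bash
python3 - <<'E'
from h import *
t=dict(np.load("top0.npz"));s=dict(np.load("side0.npz"))
A=lambda x,y:(220+x/4,160+y/4)
B=lambda x,y:(20+x/3.2,165+(y-340)/3.2)
D=lambda x,y:(80+(x-400)/2.35,275+(y-340)/2.35)
blk=onz(t,[A(38,62),A(32,190),A(513,217),A(518,88)],50)
print(blk.round(1).tolist(),blk.mean(0).round(1))
ax=(blk[0]+blk[1]-blk[2]-blk[3])[:2];print("fix yaw",np.degrees(np.arctan2(-ax[0],ax[1])))
pl=onz(t,[A(45,40),A(35,224),A(752,262),A(760,82)],10);print("plate",pl.round(1).tolist())
print("elbow head",onz(t,[A(115,119)],126),"mouth",onz(t,[A(114,45)],84), "tee",onz(t,[A(286,128)],126),"str",onz(t,[A(456,137)],126))
pv=onz(t,[A(635,150)],107)[0];e=onz(t,[A(682,308)],107)[0];print("pivot",pv,"end",e,np.linalg.norm(e-pv), "dir",np.degrees(np.arctan2(*(e-pv)[1::-1])))
P=[]
for b,d in [((62,380),(415,415)),((177,412),(530,380)),((42,447),(445,470)),((157,478),(553,425)),((213,458),(582,405)),((250,468),(608,397))]:
    x,r=tri(t,[B(*b)],s,[D(*d)]);P.append(x);print(x.round(1),round(r,1))
P=np.array(P);a=P[1]+P[3]-P[0]-P[2];L=np.linalg.norm(a)/2;a/=2*L;print("axis",a,L,np.degrees(np.arctan2(a[1],a[0])),np.degrees(np.arcsin(a[2])))
y=np.arctan2(a[1],a[0]);c,n=np.cos(np.radians(25)),np.sin(np.radians(25))
f=np.array([c*np.cos(y),c*np.sin(y),-n]);up=np.array([n*np.cos(y),n*np.sin(y),c])
print("lens",P[:4].mean(0)-22*up+85*f)
E
```

```text
[[622.1, 104.8, 50.0], [541.7, 106.8, 50.0], [529.7, -194.2, 50.0], [610.9, -197.6, 50.0]] [576.1 -45.1  50. ]
fix yaw -2.2105435525089714
plate [[641.4, 102.5, 10.0], [521.9, 106.5, 10.0], [504.2, -359.9, 10.0], [622.2, -366.8, 10.0]]
elbow head [[580.18779879  55.23649547 126.        ]] mouth [[629.23301391  56.96138351  84.        ]] tee [[576.59021939 -44.77360014 126.        ]] str [[ 572.96423026 -144.61233407  126.        ]]
pivot [ 568.5095029  -255.94612889  107.        ] end [ 474.67137636 -283.76375615  107.        ] 97.87448277798461 dir -163.48792779156588
[577.5 449.4 347.6] 2.2
[560.2 388.9 316. ] 4.0
[537.9 460.2 345.5] 2.3
[522.1 400.5 318.2] 1.7
[534.2 375.4 288.5] 4.0
[529.9 357.1 274.6] 2.0
axis [-0.24018257 -0.87154097 -0.42746774] 68.9789971084921 -105.40734401787512 -25.306963857018594
lens [531.42400932 359.45566076 275.96055714]
```

```bash
cat >> h.py <<'E'
from scipy.spatial.transform import Rotation as Ro
def down(yawdeg): return Ro.from_euler("xyz",[np.pi,0,np.radians(yawdeg)])
def need(pos,R,o=None):
    from plant import get_obs
    o=o or get_obs(); C=Ro.from_euler("xyz",o["tcp_rot"])
    d=np.array(pos)-o["tool_pos"]; tv=(C.inv()*R).as_rotvec()/1.5
    print("turn",tv.round(4),"rows",round(np.linalg.norm(tv)/.0833,1),"shift before turn",(C.inv().apply(d)/800).round(4),"after",(R.inv().apply(d)/800).round(4),"rows",round(np.linalg.norm(d)/41.7,1))
E
python3 - <<'E'
from h import *
need([470,50,237],down(16.5))
E
```

```text
turn [-4.0000e-04  9.0000e-04  1.6745e+00] rows 20.1 shift before turn [-0.5326 -0.4001  0.0006] after [1.948e-01 6.370e-01 3.000e-04] rows 12.8
```

```bash
python3 -m inch '[0,0,0,-0.035,-0.027,0,-1, 0,0,0,-0.035,-0.027,0,-1, 0,0,0,-0.035,-0.027,0,-1, 0,0,0,-0.035,-0.027,0,-1, 0,0,0,-0.035,-0.027,0,-1, 0,0,0,-0.035,-0.027,0,-1, 0,0,0,-0.035,-0.027,0,-1, 0,0,0,-0.035,-0.027,0,-1, 0,0,0,-0.035,-0.027,0,-1, 0,0,0,-0.035,-0.027,0,-1]' && python3 -m inch '[0,0,0,-0.035,-0.027,0,-1, 0,0,0,-0.035,-0.027,0,-1, 0,0,0,-0.035,-0.027,0,-1, 0,0,0,-0.035,-0.027,0,-1, 0,0,0,-0.035,-0.027,0,-1, 0,0,0.08,0,0,0,-1, 0,0,0.08,0,0,0,-1, 0,0,0.08,0,0,0,-1, 0,0,0.08,0,0,0,-1, 0,0,0.08,0,0,0,-1]' && python3 -m inch '[0,0,0.08,0,0,0,-1, 0,0,0.08,0,0,0,-1, 0,0,0.08,0,0,0,-1, 0,0,0.08,0,0,0,-1, 0,0,0.08,0,0,0,-1, 0,0,0.08,0,0,0,-1, 0,0,0.08,0,0,0,-1, 0,0,0.08,0,0,0,-1, 0,0,0.08,0,0,0,-1, 0,0,0.08,0,0,0,-1]' && python3 -m inch '[0,0,0.08,0,0,0,-1, 0,0,0.08,0,0,0,-1, 0,0,0.08,0,0,0,-1, 0,0,0.08,0,0,0,-1, 0,0,0.08,0,0,0,-1, 0,0,0.075,0,0,0,-1, 0,0,0,0,0,0,-1]'; python3 - <<'E'
from h import *
need([497,-280,190],down(16.5))
E
```

```text
time: 0.98
tool_pos: [367.8, 195.7, 237.7]
tcp_rot: [3.141, -0.0, 2.8]
contact_force: [0.2, 0.9, -0.1]
grip_width: 91.8
finger_force: 0.0
time: 1.82
tool_pos: [462.9, 48.5, 237.4]
tcp_rot: [-3.141, -0.001, 2.193]
contact_force: [0.6, -0.2, -0.9]
grip_width: 91.7
finger_force: 0.0
time: 2.65
tool_pos: [462.9, 48.6, 237.5]
tcp_rot: [-3.141, 0.0, 0.994]
contact_force: [-0.2, -0.5, 0.4]
grip_width: 91.9
finger_force: 0.0
time: 3.23
tool_pos: [462.9, 48.6, 237.5]
tcp_rot: [-3.141, 0.0, 0.283]
contact_force: [-0.5, -0.8, 0.4]
grip_width: 91.5
finger_force: 0.0
turn [-0.0002  0.0003 -0.0031] rows 0.0 shift before turn [-0.0739  0.4063  0.0593] after [-0.0758  0.406   0.0594] rows 8.0
```

```bash
python3 -m inch '[0,0,0,-0.007,0.04,0.006,-1, 0,0,0,-0.007,0.04,0.006,-1, 0,0,0,-0.007,0.04,0.006,-1, 0,0,0,-0.007,0.04,0.006,-1, 0,0,0,-0.007,0.04,0.006,-1, 0,0,0,-0.008,0.041,0.006,-1, 0,0,0,-0.008,0.041,0.006,-1, 0,0,0,-0.008,0.041,0.006,-1, 0,0,0,-0.008,0.041,0.006,-1, 0,0,0,-0.008,0.041,0.006,-1]' && python3 -m inch '[0,0,0,0,0,0,-1, 0,0,0,0,0,0,-1]'; python3 - <<'E'
from h import *
from plant import *
c=capture("wrist");np.savez("wrist1.npz",**c);cv2.imwrite("pics/wrist1.png",c["image"][:,:,::-1])
print(proj(c,[[568.3,-258,107],[496.4,-279.4,107]]).round(1).tolist())
E
```

```text
time: 4.07
tool_pos: [497.1, -280.7, 189.2]
tcp_rot: [-3.141, 0.0, 0.291]
contact_force: [0.5, 0.2, 0.6]
grip_width: 91.5
finger_force: 0.0
time: 4.23
tool_pos: [496.8, -280.4, 188.7]
tcp_rot: [-3.14, 0.001, 0.288]
contact_force: [-0.1, 0.4, 0.5]
grip_width: 91.8
finger_force: 0.0
[[251.7, 91.8], [252.2, 201.1]]
```

View pics/wrist1.png

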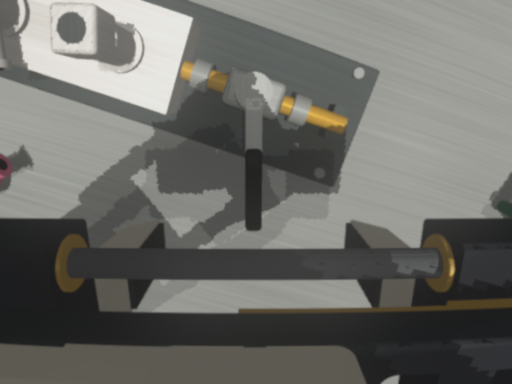

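The wrist view shows the lever running straight up the image, with its hub at about (252,92) and the sleeve from (253.5,150) to (253.5,230). It lies centred between the fingers.

```bash
python3 - <<'E'
from h import *
c=dict(np.load("wrist1.npz"))
g=c["image"].max(2)
m=((g<38)*255).astype(np.uint8)[140:216,235:275]
for r in (15,30,50,65): 
    x=np.where(m[r])[0]; print(140+r, x.min()+235 if len(x) else None, x.max()+235 if len(x) else None)
W=onz(c,[(253.5,150),(253.5,230),(253,150),(252.5,150)],107)
print(W.round(1).tolist(), np.linalg.norm(W[0]-W[1]))
d=W[0]-W[1];d/=np.linalg.norm(d)
print("dir",np.degrees(np.arctan2(d[1],d[0])),"pivot",W[1]+100*d,W[0]+40*d,"grip",W[1]+27*d)
E
```

```text
155 246 260
170 246 260
190 254 257
205 None None
[[531.7, -270.0, 107.0], [475.6, -286.5, 107.0], [531.6, -269.7, 107.0], [531.5, -269.4, 107.0]] 58.401384770472355
dir 16.400795398807947 pivot [ 571.55778362 -258.26156465  107.        ] [ 570.02421596 -258.71294129  107.        ] grip [ 501.52814961 -278.87346318  107.        ]
```

```bash
python3 -m inch '[0,0,0,0,0,0.03,-1, 0,0,0,0,0,0.03,-1, 0,0,0,0,0,0.03,-1, 0,0,0,0,0,0.025,-1, 0,0,0,0,0,0.011,-1, 0,0,0,0,0,0,1, 0,0,0,0,0,0,1, 0,0,0,0,0,0,1, 0,0,0,0,0,0,1, 0,0,0,0,0,0,1]' && python3 -m inch '[0,0,0,0,0,0,1, 0,0,0,0,0,0,1, 0,0,0,0,0,0,1]'; python3 - <<'E'
from h import *
from plant import *
o=get_obs();print(o["tool_pos"],np.degrees(o["tcp_rot"][2]),o["moment"])
P=np.array([569.3,-259]);d=o["tool_pos"][:2]-P;print(np.linalg.norm(d),np.degrees(np.arctan2(-d[1],-d[0])))
# arc chords in tool axes: turn by a each row after/before shift
r=np.linalg.norm(d);p0=np.degrees(np.arctan2(-d[1],-d[0]))
print("angle left",42.85-p0)
a=np.radians(42.85-p0)/9
print("per-row turn",-a/1.5,"chord",2*r*np.sin(a/2)/800)
E
```

```text
time: 5.12
tool_pos: [497.9, -279.4, 90.2]
tcp_rot: [3.14, -0.001, 0.288]
contact_force: [0.3, 0.5, 0.7]
grip_width: 62.9
finger_force: 0.0
time: 5.37
tool_pos: [497.4, -279.2, 89.1]
tcp_rot: [3.141, -0.0, 0.287]
contact_force: [0.2, 0.1, -0.2]
grip_width: 43.1
finger_force: 0.0
[ 497.36892613 -279.19234316   89.1382449 ] 16.45652211527093 [-0.06801282  0.16260531 -0.01441182]
74.71151256771057 15.680383962271314
angle left 27.169616037728687
per-row turn -0.03512587084155715 chord 0.004920006364625298
```

```bash
python3 -m inch '[0,0,0,0,0,0,1, 0,0,0,0,0,0,1, 0,0,0,0,0,0,1, 0,0,0,0,0,0,1, 0,0,0,0,0,0,1, 0,0,0,0,0,0,1, 0,0,0,0,0,0,1, 0,0,0,0,0,0,1]' && python3 -m inch '[0,0,-0.034,0.0001,0.0048,0,1, 0,0,-0.034,0.0001,0.0048,0,1, 0,0,-0.034,0.0001,0.0048,0,1, 0,0,-0.034,0.0001,0.0048,0,1, 0,0,-0.034,0.0001,0.0048,0,1, 0,0,-0.034,0.0001,0.0048,0,1, 0,0,-0.034,0.0001,0.0048,0,1, 0,0,-0.034,0.0001,0.0048,0,1, 0,0,-0.034,0.0001,0.0048,0,1, 0,0,0,0,0,0,1]' && python3 -m inch '[0,0,0,0,0,0,1, 0,0,0,0,0,0,1]'; python3 - <<'E'
from h import *
from plant import *
o=get_obs();print(o["tool_pos"],np.degrees(o["tcp_rot"]),o["moment"])
P=np.array([569.3,-259]);d=o["tool_pos"][:2]-P;print(np.linalg.norm(d),np.degrees(np.arctan2(-d[1],-d[0])))
E
```

```text
time: 6.03
tool_pos: [497.3, -279.1, 88.8]
tcp_rot: [-3.141, -0.0, 0.287]
contact_force: [0.2, 0.2, -0.1]
grip_width: 11.8
finger_force: 30.0
time: 6.87
tool_pos: [514.5, -309.4, 88.8]
tcp_rot: [3.141, -0.0, 0.748]
contact_force: [0.5, -0.3, 0.5]
grip_width: 11.7
finger_force: 30.0
time: 7.03
tool_pos: [514.2, -309.1, 88.9]
tcp_rot: [3.141, -0.0, 0.745]
contact_force: [1.9, -1.4, -2.0]
grip_width: 11.6
finger_force: 30.0
[ 514.22215305 -309.05350341   88.89410233] [ 1.79967317e+02 -3.29689280e-03  4.26839490e+01] [-0.25738905 -0.06788248  0.00293484]
74.42393719380436 42.26385315419633
```

```bash
python3 -m inch '[0,0,0,0,0,0,-1, 0,0,0,0,0,0,-1, 0,0,0,0,0,0,-1, 0,0,0,0,0,0,-1, 0,0,0,0,0,0,-1, 0,0,0,0,0,-0.03,-1, 0,0,0,0,0,-0.04,-1, 0,0,0,0,0,-0.04,-1, 0,0,0,0,0,-0.04,-1, 0,0,0,0,0,0,-1]' && python3 -m inch '[0,0,0,0,0,0,-1]'; python3 - <<'E'
from h import *
from plant import *
c=capture("wrist");np.savez("wrist2.npz",**c);cv2.imwrite("pics/wrist2.png",c["image"][:,:,::-1])
need([520,45,210],down(2))
E
```

```text
time: 7.87
tool_pos: [516.5, -310.7, 216.1]
tcp_rot: [3.13, -0.002, 0.746]
contact_force: [1.5, -0.2, 0.7]
grip_width: 73.6
finger_force: 0.0
time: 7.95
tool_pos: [514.9, -309.5, 211.1]
tcp_rot: [3.137, -0.001, 0.746]
contact_force: [-0.0, 0.1, -0.0]
grip_width: 80.4
finger_force: 0.0
turn [ 5.000e-04 -3.000e-04  4.742e-01] rows 5.7 shift before turn [ 0.3058 -0.3198 -0.0012] after [ 0.0228 -0.4419 -0.001 ] rows 8.5
```

View pics/wrist2.png

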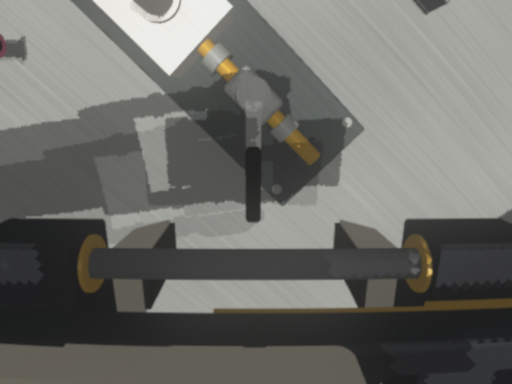

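The lever now points straight down the image, with its sleeve from (253,147) to (253,221). The pipe runs at about 45 degrees, from (205,45) to (312,158). I'll check the angle by ray casting.

```bash
python3 - <<'E'
from h import *
c=dict(np.load("wrist2.npz"))
ang=lambda W:np.degrees(np.arctan2(*(W[1]-W[0])[1::-1]))
L=onz(c,[(253.3,150),(253.3,218)],107);print("lever",ang(L),L)
g=cv2.cvtColor(c["image"],cv2.COLOR_RGB2HSV)
m=cv2.inRange(g,(10,150,90),(30,255,255));m[230:]=0
pts=cv2.findNonZero(m).reshape(-1,2).astype(float)
W=onz(c,pts,75);v=cv2.fitLine(W[:,:2].astype(np.float32),2,0,.01,.01).ravel();print("pipe",np.degrees(np.arctan2(v[1],v[0])),len(pts))
print("plate edge",ang(onz(c,[(245,0),(363,128)],10)))
gr=c["image"].max(2);m=(((gr<38)*255).astype(np.uint8))
for r in (155,170,185,200,215):
    x=np.where(m[r,230:280])[0]+230; print(r,x.min() if len(x) else 0,x.max() if len(x) else 0,end="; ")
E
```

```text
lever -137.32563414686533 [[ 539.42593625 -287.08833813  107.        ]
 [ 499.73555764 -323.68070076  107.        ]]
pipe 87.697 308
plate edge -92.25308693503301
155 246 259; 170 247 259; 185 0 0; 200 0 0; 215 0 0;
```

The lever is at -137.3° and the pipe at -92.3°, so the valve is at 45.0° and that part is done. Next, the elbow.

```bash
python3 -m inch '[0,0,0.079,0,0,0,-1, 0,0,0.079,0,0,0,-1, 0,0,0.079,0,0,0,-1, 0,0,0.079,0,0,0,-1, 0,0,0.079,0,0,0,-1, 0,0,0.079,0,0,0,-1, 0,0,0,0,0,0,-1]'; python3 - <<'E'
from h import *
need([580,55,205],down(2))
E
```

```text
time: 8.58
tool_pos: [513.4, -308.5, 206.9]
tcp_rot: [-3.139, 0.003, 0.031]
contact_force: [-1.4, -0.0, -0.2]
grip_width: 91.9
finger_force: 0.0
turn [-0.0016  0.0018 -0.0026] rows 0.0 shift before turn [ 0.0973 -0.4515  0.0032] after [ 0.099  -0.4512  0.0024] rows 8.9
```

```bash
python3 -m inch '[0,0,0,0.01,-0.045,0,-1, 0,0,0,0.01,-0.045,0,-1, 0,0,0,0.01,-0.045,0,-1, 0,0,0,0.01,-0.045,0,-1, 0,0,0,0.01,-0.045,0,-1, 0,0,0,0.01,-0.045,0,-1, 0,0,0,0.01,-0.045,0,-1, 0,0,0,0.01,-0.045,0,-1, 0,0,0,0.01,-0.045,0,-1, 0,0,0,0.008,-0.045,0,-1]' && python3 -m inch '[0,0,0,0,0,0,-1, 0,0,0,0,0,0,-1, 0,0,0,0,0,0,-1]'; python3 - <<'E'
from h import *
from plant import *
c=capture("wrist");np.savez("wrist3.npz",**c);cv2.imwrite("pics/wrist3.png",c["image"][:,:,::-1])
need([580,55,205],down(2))
print(proj(c,[[580,55,126],[628,56.7,84]]).round(1).tolist())
E
```

```text
time: 9.42
tool_pos: [579.4, 55.4, 207.7]
tcp_rot: [-3.141, 0.002, 0.039]
contact_force: [0.1, 0.1, -0.4]
grip_width: 91.8
finger_force: 0.0
time: 9.67
tool_pos: [579.3, 53.3, 207.9]
tcp_rot: [3.141, 0.002, 0.038]
contact_force: [0.2, -0.5, 0.6]
grip_width: 92.1
finger_force: 0.0
turn [0.0002 0.001  0.0009] rows 0.0 shift before turn [ 0.0009 -0.0029  0.004 ] after [ 0.0009 -0.0029  0.004 ] rows 0.1
[[251.2, 200.0], [251.6, 127.5]]
```

View pics/wrist3.png

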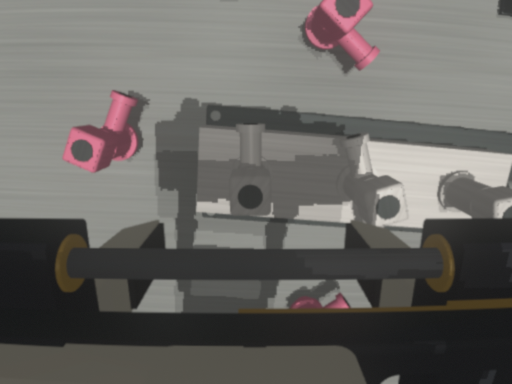

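The elbow sits between the fingers: head hole at about (250,196), mouth at (250.5,124), with the tee to the right at (387,207).

```bash
python3 - <<'E'
from h import *
c=dict(np.load("wrist3.npz"))
h=onz(c,[(250,196)],126)[0]; m=onz(c,[(250.8,124)],87)[0]
print(h,m,np.degrees(np.arctan2(*(m-h)[1::-1])))
need([h[0],h[1],108],down(2.2))
E
```

```text
[582.89505411  55.92715965 126.        ] [630.92637702  57.40778919  87.        ] 1.7656596309459884
turn [ 0.0002  0.001  -0.0014] rows 0.0 shift before turn [ 0.0047 -0.004   0.1252] after [ 0.0046 -0.0039  0.1252] rows 2.4
```

```bash
python3 -m inch '[0,0,0,0.0027,-0.0035,0.025,-1, 0,0,0,0,0,0.03,-1, 0,0,0,0,0,0.03,-1, 0,0,0,0,0,0.025,-1, 0,0,0,0,0,0.015,-1, 0,0,0,0,0,0,-1, 0,0,0,0,0,0,1, 0,0,0,0,0,0,1, 0,0,0,0,0,0,1, 0,0,0,0,0,0,1]' && python3 -m inch '[0,0,0,0,0,0,1, 0,0,0,0,0,0,1, 0,0,0,0,0,0,1, 0,0,0,0,0,0,1, 0,0,0,0,0,0,1, 0,0,0,0,0,0,1, 0,0,0,0,0,0,1, 0,0,0,0,0,0,1]'; python3 -c "
from plant import *
o=get_obs();print(o['tool_pos'],o['tcp_rot'],o['contact_force'],o['moment'])"
```

```text
time: 10.55
tool_pos: [582.5, 56.2, 110.1]
tcp_rot: [3.142, -0.002, 0.035]
contact_force: [0.8, 0.3, 0.1]
grip_width: 69.6
finger_force: 0.0
time: 11.22
tool_pos: [581.8, 56.5, 108.9]
tcp_rot: [-3.142, -0.0, 0.035]
contact_force: [-0.6, -0.3, -0.0]
grip_width: 29.9
finger_force: 30.0
[581.8424878   56.50091624 108.90804083] [-3.14150165e+00 -1.52587718e-06  3.53976828e-02] [-0.6170018  -0.34341998 -0.0040778 ] [-0.03341699  0.12279553 -0.03676956]
```

```bash
python3 -m inch '[0,0,0,0,0,-0.01,1, 0,0,0,0,0,-0.02,1, 0,0,0,0,0,-0.03,1, 0,0,0,0,0,-0.035,1, 0,0,0,0,0,-0.035,1, 0,0,0,0,0,-0.03,1, 0,0,0,0,0,-0.02,1, 0,0,0,0,0,-0.005,1, 0,0,0,0,0,0,1]'; python3 - <<'E'
from h import *
t=dict(np.load("top0.npz"));s=dict(np.load("side0.npz"))
hsv=cv2.cvtColor(t["image"],cv2.COLOR_RGB2HSV)
print(hsv[194,55],hsv[190,105],hsv[185,90:130:8].tolist())
for n,sl,lo,hi,z in (("body",(slice(172,215),slice(30,72)),(60,35,50),(120,255,130),338),("base",(slice(175,232),slice(72,135)),(0,0,0),(180,255,62),14)):
    m=np.zeros(hsv.shape[:2],np.uint8);m[sl]=cv2.inRange(hsv[sl],lo,hi)
    m=cv2.morphologyEx(m,cv2.MORPH_OPEN,np.ones((3,3)))
    k=max(cv2.findContours(m,0,1)[0],key=cv2.contourArea)
    W=onz(t,k.reshape(-1,2),z)[:,:2].astype(np.float32)
    print(n,cv2.contourArea(k),cv2.minAreaRect(W),cv2.boundingRect(k))
B=lambda x,y:(20+x/3.2,165+(y-340)/3.2)
W=onz(t,[B(232,380),B(355,415),B(320,545),B(190,508)],14);print(W.round(1).tolist(),W.mean(0))
ang=lambda d:np.degrees(np.arctan2(d[1],d[0]))
print(ang(W[1]-W[0]),ang(W[2]-W[1])+0, np.linalg.norm(W[1]-W[0]),np.linalg.norm(W[2]-W[1]))
R=Ro.from_euler("xyz",[0,-25,74.6],degrees=True)*Ro.from_euler("x",180,degrees=True)
need([500,80,250],R); print(R.as_euler("xyz"))
E
```

```text
time: 11.97
tool_pos: [582.2, 56.4, 258.2]
tcp_rot: [3.141, -0.003, 0.035]
contact_force: [-0.3, -0.1, -0.3]
grip_width: 30.1
finger_force: 30.0
[93 27 93] [90 24 43] [[90, 9, 59], [90, 23, 56], [95, 26, 59], [90, 17, 61], [80, 8, 99]]Traceback (most recent call last):
  File "<stdin>", line 8, in <module>
ValueError: max() iterable argument is empty
```

```bash
python3 - <<'E'
from h import *
from plant import get_obs
t=dict(np.load("top0.npz"))
hsv=cv2.cvtColor(t["image"],cv2.COLOR_RGB2HSV)
for n,sl,lo,hi,z in (("body",(slice(172,215),slice(30,75)),(80,17,66),(110,255,130),338),("base",(slice(175,234),slice(72,138)),(0,0,0),(180,255,68),14)):
    m=np.zeros(hsv.shape[:2],np.uint8);m[sl]=cv2.inRange(hsv[sl],lo,hi)
    m=cv2.morphologyEx(m,cv2.MORPH_OPEN,np.ones((3,3)))
    k=max(cv2.findContours(m,0,1)[0],key=cv2.contourArea)
    W=onz(t,k.reshape(-1,2),z)[:,:2].astype(np.float32)
    print(n,cv2.contourArea(k),cv2.minAreaRect(W),cv2.boundingRect(k))
B=lambda x,y:(20+x/3.2,165+(y-340)/3.2)
W=onz(t,[B(232,380),B(355,415),B(320,545),B(190,508)],14);print(W.round(1).tolist(),W.mean(0))
ang=lambda d:np.degrees(np.arctan2(d[1],d[0]))
print(ang(W[1]-W[0]),ang(W[2]-W[1]), np.linalg.norm(W[1]-W[0]),np.linalg.norm(W[2]-W[1]))
R=Ro.from_euler("xyz",[0,-25,74.6],degrees=True)*Ro.from_euler("x",180,degrees=True)
need([500,80,250],R); print(get_obs()["contact_force"])
E
```

```text
body 772.5 ((548.9996337890625, 424.8854675292969), (73.41842651367188, 42.49091720581055), 75.46073150634766) (33, 178, 41, 30)
base 1450.5 ((548.1253051757812, 422.25), (120.12686920166016, 106.84175109863281), 74.85049438476562) (87, 179, 44, 49)
[[615.5, 464.3, 14.0], [588.5, 361.6, 14.0], [483.0, 386.0, 14.0], [510.7, 494.0, 14.0]] [549.42369377 426.45103282  14.        ]
-104.69960919122836 167.00074777081355 106.11768742759635 108.278534095703
turn [ 0.1852  0.2493 -0.83  ] rows 10.6 shift before turn [-0.1016 -0.0331  0.01  ] after [-0.0033 -0.1069  0.0098] rows 2.1
[-0.28245613 -0.13859455 -0.26714711]
```

```bash
python3 -m inch '[0,0,0,-0.02,-0.01,0,1, 0,0,0,-0.03,-0.01,0,1, 0,0,0,-0.03,-0.01,0,1, 0,0,0,-0.02,-0.01,0,1, 0,0,0,0,0,0,1]'; cat >> h.py <<'E'
yw=-104.8; lens=np.array([531,358,280.])
Rt=Ro.from_euler("xyz",[0,-25,yw+180],degrees=True)*Ro.from_euler("x",180,degrees=True)
view=lens-140*Rt.apply([1,0,0])
mt=np.array([47.5,0,33.9])
E
python3 - <<'E'
from h import *
need(view-Rt.apply(mt),Rt);print(view,view-Rt.apply(mt))
E
```

```text
time: 12.38
tool_pos: [497.1, 86.8, 255.5]
tcp_rot: [-3.141, 0.005, 0.037]
contact_force: [0.5, 0.0, -2.4]
grip_width: 29.7
finger_force: 30.0
turn [ 0.1829  0.2526 -0.8369] rows 10.7 shift before turn [-0.012  -0.1168  0.0301] after [ 0.0855 -0.0456  0.0729] rows 2.3
[498.58825286 235.32646079 220.83344336] [483.93170025 179.85363566 231.4829099 ]
```

```bash
python3 -m inch '[0.0152,0.021,-0.0697,0,0,0,1, 0.0152,0.021,-0.0697,0,0,0,1, 0.0152,0.021,-0.0697,0,0,0,1, 0.0152,0.021,-0.0697,0,0,0,1, 0.0152,0.021,-0.0697,0,0,0,1, 0.0152,0.021,-0.0697,0,0,0,1, 0.0152,0.021,-0.0697,0,0,0,1, 0.0152,0.021,-0.0697,0,0,0,1, 0.0152,0.021,-0.0697,0,0,0,1, 0.0152,0.021,-0.0697,0,0,0,1]' && python3 -m inch '[0.0152,0.021,-0.0697,0,0,0,1, 0.0152,0.021,-0.0697,0,0,0,1, 0,0,0,0,0,0,1, 0,0,0,0,0,0,1]'; python3 - <<'E'
from h import *
from plant import *
need(view-Rt.apply(mt),Rt)
c=capture("side");t=capture("top");np.savez("side1.npz",**c);np.savez("top1.npz",**t)
a=cv2.resize(c["image"][190:384,60:326],None,fx=2,fy=2);b=cv2.resize(t["image"][150:250,30:300],None,fx=2,fy=2)
o=np.zeros((600,540,3),np.uint8);o[:388,:532]=a;o[390:590]=b;cv2.imwrite("pics/c2.png",o[:,:,::-1])
E
```

```text
time: 13.22
tool_pos: [500.6, 85.2, 255.7]
tcp_rot: [-3.103, -0.37, 1.091]
contact_force: [-0.2, 0.3, -1.8]
grip_width: 29.7
finger_force: 30.0
time: 13.55
tool_pos: [500.8, 84.8, 255.7]
tcp_rot: [3.14, -0.435, 1.306]
contact_force: [-0.2, 0.4, -1.7]
grip_width: 29.6
finger_force: 30.0
turn [ 0.0029  0.0011 -0.0037] rows 0.1 shift before turn [ 0.0862 -0.0515  0.0733] after [ 0.0864 -0.0507  0.0736] rows 2.4
```

View pics/c2.png

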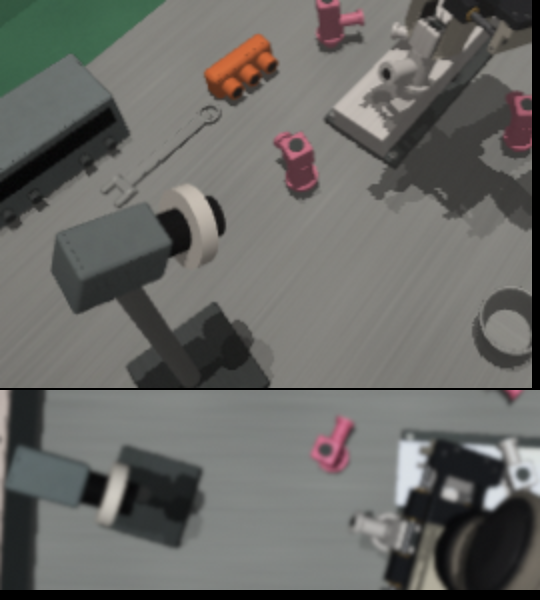

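The elbow is held, tilted, with its spout facing the camera: mouth at side pixel (253.5,226) and top pixel (207.5,216). Moving it to the view point.

```bash
python3 -m inch '[0.001,0,-0.001,0.017,-0.01,0.015,1, 0.001,0,-0.001,0.022,-0.013,0.018,1, 0.001,0,-0.001,0.022,-0.013,0.018,1, 0,0,-0.001,0.016,-0.01,0.014,1, 0,0,0,0.009,-0.005,0.0085,1, 0,0,0,0,0,0,1, 0,0,0,0,0,0,1, 0,0,0,0,0,0,1]'; python3 - <<'E'
from h import *
from plant import *
need(view-Rt.apply(mt),Rt)
c=capture("side");t=capture("top");np.savez("side2.npz",**c);np.savez("top2.npz",**t)
a=cv2.resize(c["image"][240:350,80:260],None,fx=3,fy=3,interpolation=2);b=cv2.resize(t["image"][170:240,30:230],None,fx=3.8,fy=3.8,interpolation=2)
o=np.zeros((600,760,3),np.uint8);o[:330,:540]=a;o[332:598,:760]=b;cv2.imwrite("pics/c3.png",o[:,:,::-1])
ob=get_obs();C=Ro.from_euler("xyz",ob["tcp_rot"]);m=ob["tool_pos"]+C.apply(mt)
print("mouth pred",m)
for k,q in (("side",c),("top",t)): print(k,proj(q,[m,lens,view]).round(1).tolist())
E
```

```text
time: 14.32
tool_pos: [484.0, 179.8, 232.8]
tcp_rot: [3.137, -0.436, 1.319]
contact_force: [-1.1, 0.7, -1.9]
grip_width: 30.2
finger_force: 30.0
turn [0.0013 0.0004 0.0039] rows 0.0 shift before turn [-0.0006 -0.0001  0.0016] after [-0.0006 -0.0001  0.0016] rows 0.0
mouth pred [498.61304878 234.96826414 222.12971316]
side [[230.9, 271.4], [166.4, 297.8], [230.8, 271.9]]
top [[162.9, 222.6], [97.1, 204.7], [162.9, 222.6]]
```

View pics/c3.png

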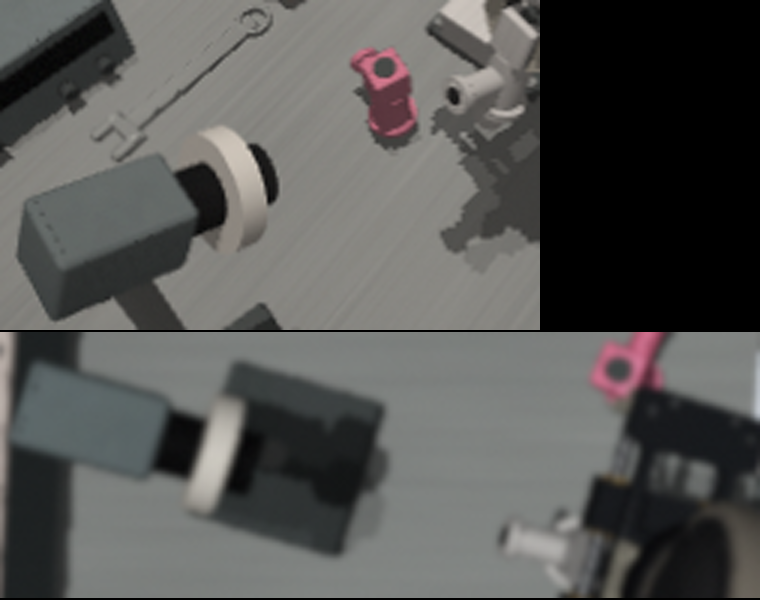

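Both views match the predicted mouth position to within 1 px: side (231.7,271.7) and top (162.4,223.4). As a check on the lens estimate, I'll compare the outlines of its rim and ring.

```bash
python3 - <<'E'
from h import *
c=dict(np.load("side2.npz"));t=dict(np.load("top2.npz"))
a=np.linspace(0,2*np.pi,90)
def circ(l,r,back):
    X=-Rt.apply([1,0,0]);Y=Rt.apply([0,1,0]);Z=Rt.apply([0,0,1])
    return l-back*X+r*(np.cos(a)[:,None]*Y+np.sin(a)[:,None]*Z)
ex=lambda p:(p.min(0).round(1).tolist(),p.max(0).round(1).tolist())
for k,q in (("side",c),("top",t)):
    print(k,"rim",ex(proj(q,circ(lens,17,0))),"ringfront",ex(proj(q,circ(lens,32,16))))
    for i in range(3):
        print("  d+10",(proj(q,lens+10*np.eye(3)[i])-proj(q,lens)).round(1))
E
```

```text
side rim ([160.6, 287.4], [172.5, 308.1]) ringfront ([147.0, 281.4], [169.2, 321.1])
  d+10 [[-4.5 -3.4]]
  d+10 [[-4.4  4.7]]
  d+10 [[-1.1 -2.8]]
top rim ([94.5, 196.6], [99.7, 212.9]) ringfront ([84.3, 187.2], [94.1, 218.0])
  d+10 [[ 0.2 -5. ]]
  d+10 [[-4.9 -0.1]]
  d+10 [[-1.7 -0.3]]
```

The lens estimate holds to about 1 mm. One last small trim, settle, then hand in.

```bash
python3 -m inch '[0,0,0.002,-0.0015,0,0.0013,1, 0,0,0,0,0,0,1, 0,0,0,0,0,0,1, 0,0,0,0,0,0,1, 0,0,0,0,0,0,1, 0,0,0,0,0,0,1, 0,0,0,0,0,0,1, 0,0,0,0,0,0,1]'; python3 - <<'E'
from h import *
from plant import *
need(view-Rt.apply(mt),Rt); print(abs(get_obs()["dq"]).max())
print(close_job())
E
```

```text
time: 15.08
tool_pos: [483.4, 179.7, 231.1]
tcp_rot: [3.139, -0.436, 1.316]
contact_force: [0.6, 0.4, -1.9]
grip_width: 29.6
finger_force: 30.0
turn [0.0006 0.0002 0.002 ] rows 0.0 shift before turn [ 0.0005  0.0006 -0.0003] after [ 0.0005  0.0006 -0.0003] rows 0.0
0.0017156269468454237
the job is handed in; nothing more can be done
None
```

The job is handed in at 15 s (no verdict returned): the vent valve is half open (measured 45.0°), and the elbow is out of its socket and held still, its spout facing the lens, with the mouth within about 2 mm of the 14 cm point by my measurements.

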